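# Show the hidden marker to the inspection camera

## Robot

A 6-joint arm with a two-finger parallel gripper is mounted at the origin on the work surface; the furniture and walls round the work are solid. World frame = base frame: x ahead of the robot, y to its left, z up, the work surface at z = 0. Lengths are in m, angles in rad, forces in N, time in s.
With the tool pointing down it reaches from about 0.35 to 0.975 m from the base axis. Payload 4.9 kg.
Tool frame: the origin (TCP) lies between the finger pads; the fingertips stand 19 mm ahead of it and the grasp point (between the pads) is the TCP; z points along the fingers, y is the line along which they close (so a half turn about z gives the same grasp; the last joint's range is limited). The gripper opens to 85 mm and grips with 20 to 120 N. Pads are 22 mm wide; open, the fingers measure 114 mm over their backs; the gripper's body (76 mm by 85 mm) begins 54 mm behind the grasp point. The pads swing forward as they close: fully open they stand 13 mm farther back than shut.
Start: joints at [-1.417, 0.053, 1.613, -0, 1.476, -0.119], TCP at [0.168, -0.602, 0.25] pointing down, gripper open.
Joint ranges: [-3.01, 3.01], [-1.01, 2.22], [0.06, 2.58], [-1.02, 4.17], [0.09, 2.62], [-3.14, 3.14]. Speed limits (rad/s): [2.57, 2.57, 3.14, 3.14, 3.14, 3.14].

## Interface

Orientations are given as a rotation vector (axis times angle).
In Python, from station import ctrl gives the robot as it stands. The module is installed in compiled form; this text tells all that it offers.
- The arm moves only by the tool servo_tool, never from a script. Its argument "increments" is a list that holds one entry, the list of rows, each a list of 5 numbers: the finger opening in cm, from 0 to 8.54, then the shift along the tool's x, y, z in cm, then the turn about the tool's z in degrees. A call has 1 to 5 rows; each row is the pose to reach, as a shift and turn from the pose commanded when the call began, along the tool's axes at that moment; what a row does not reach only later rows make up. A row lasts 1/10 s, in which the tool goes at most 50 mm and 8.59 degrees, less where a joint would pass 70% of its speed; a pose out of reach is approached as far as the arm can. A call with a gripper value outside its range is refused whole. The fingers move at their own pace and stop on an object; "newtons" is the grip in N (left out, the last holds). Time passes only in rows, so rows that repeat a pose let the fingers close. It gives the time, the measured TCP pose, the force, the opening and the grip force at its end, in the units of the state.
- ctrl.get_obs(): the state, without advancing time (a new reading comes with each control period).
- ctrl.get_image(name): name is "scene" or "top" or "wrist"; returns a dict with "img" (400x640x3 uint8, red, green, blue), "fx", "fy", "cx", "cy" (pixels), "rvec" (rotation vector, rad) and "tvec" (3), from world to camera coordinates, as OpenCV has them; the wrist camera has in their place "mount" (4x4, takes a point from camera to tool coordinates, whose origin is the TCP and whose axes are the flange's). Camera axes: x right, y down, z forward; pixel columns grow to the right and rows downward; lengths in m; the calibration is good to about 2 mm. The wrist camera is an equidistant fisheye: a pixel r from the principal point sees the ray r / f radians off the axis. A picture is of the moment at which its call begins: read the wrist's pose just before it. There is no depth.
- ctrl.finish_job(): hands the job in; it is judged then, once.
The state is a dict: "t": time; "q": joint angles; "dq": joint speeds; "effort": joint torques, N m; "tool_pos": TCP position; "tool_rot": TCP orientation; "contact_force": force on the tool from outside, world axes, zero at the start; "wrist_torque": the same for the moment, N m; "opening": finger opening in m; "grip_force": force on a finger pad.
Only numpy, scipy, OpenCV 4.12 (cv2) and the standard library are available. Lean on these libraries where they do the work, as an engineer would, in place of code of your own. Each camera call takes 0.05 s, during which the arm holds its last target. There are 200 camera calls.

## Task

Start the inspection camera by pressing the orange plunger on its top right down to its stop and letting it rise again. Then swing the mirror round by its yellow grip pin until the camera, looking into the mirror, has the red marker (not the blue one) in the middle of its view, and finish while still holding the mirror steady at that angle, because its spring swings it back when let go. Keep your fingers off the mirror glass and leave the glue bottle, the screw jar and the tape measure where they stand.

Things in the scene. Friction and masses are not known exactly. Their poses are not given: they have to be found in the camera images.
- plunger (a joint): travel of the camera's start plunger, m: 0 is up (rest), 0.012 is fully down at its stop; a spring lifts it again (2 N at the top, 6 N at the stop); it counts as pressed beyond 0.0105
- plunger_top (a point): top of the plunger's orange mushroom head, 26 mm across, on top of the blue camera housing (62 x 56 x 50 mm); pressed straight down; at rest 181 mm above the bench
- lens (a point): front of the camera's black lens barrel, 120 mm above the bench; the camera looks level from here to the middle of the mirror, 136 mm away. Camera and mirror stand on one aluminium rail, which is fixed to the bench
- mirror (a joint): angle of the mirror about its upright hinge, rad: 0 (rest) facing the camera squarely, growing anticlockwise seen from above, up to 1.25; a spring pulls it back to 0 (0.04 N m at 0, 0.19 N m at 1.25)
- grip_pin (a point): the yellow upright round pin to hold the mirror by, 14 mm in diameter; this point is on its axis, 189 mm above the bench; the pin is free from 169 to 211 mm. It stands on a side arm 90 mm from the mirror's hinge axis and swings about that axis with the mirror
- view (a point): imaginary point at the middle of the mirror glass, on the hinge axis, 120 mm above the bench; its x axis is the camera's line of sight after reflection in the mirror (it turns twice as far as the mirror, level; at joint mirror = 0 it points back to the lens), its z axis is up. The camera sees in the middle of its view what lies on this x axis
- mirror_mid (a point): middle of the mirror, on its hinge axis, 120 mm above the bench; the glass, 90 mm wide and 70 mm high in a black frame, stands upright and faces along this frame's -x (z up); the dark side arm runs along its +y above the frame and carries the yellow grip pin
- marker_red (a point): centre of the red disc marker, 44 mm across, 120 mm above the bench, on an upright wooden board (70 wide, 136 high, 20 mm thick) in a dark wooden foot fixed to the bench; the disc is on the side towards the mirror, and a red strip lies on the top edge of this board
- marker_blue (a point): centre of the blue disc marker on a second board of the same kind, with a blue strip on top: the wrong one
- glue_bottle: white glue bottle with an orange cap, 56 mm across and 172 mm high, loose; origin at the centre of its underside; leave it alone
- screw_jar: grey jar with a black lid, 64 mm across and 73 mm high, loose; origin at the centre of its underside; leave it alone
- tape_measure: yellow and black tape measure, 35 x 77 x 69 mm, loose; origin at the centre of its underside; leave it alone

How it is judged:
By the outcome, as a careful person would: the job done as asked, in the order asked, and still so for the second after the job is handed in, while the arm keeps its last pose, push and grip.
It also fails if it takes over 45 s, if anything falls off the work surface, if the arm or the gripper's body presses on something with over 40 N, if the wrist force passes 120 N, or if a joint passes its speed limit or range.

## Working session

There is one attempt and no reset: what is moved stays moved. The work goes in short steps, Python scripts to look and compute and a tool call to move; the robot and the scene stay as the last step left them, time stands still between calls to the robot, and variables do not carry over. Pictures are saved under pics/ and viewed, at most 10 in all, crops included, and the job is handed in when it is done.

Besides the shell and the picture viewer there is one more tool, called by a JSON object that holds its "name" and its "arguments", one argument or row to a line. servo_tool: Moves the arm, as the interface text tells. Its arguments: {"type":"object","properties":{"increments":{"type":"array"},"newtons":{"type":"number"}},"required":["increments"]}

```bash
mkdir -p pics; python3 - <<'E'
from station import ctrl
import cv2,numpy as np,pickle
o=ctrl.get_obs();print(o)
d={}
for n in("scene","top"):
    r=ctrl.get_image(n);d[n]=r
    cv2.imwrite(f"pics/{n}0.png",r["img"][:,:,::-1])
    print(n,{k:v for k,v in r.items() if k!="img"})
pickle.dump(d,open("d0.pkl","wb"))
E
```

```text
{'t': 0.0, 'q': array([-1.41698022e+00,  5.33883303e-02,  1.61429388e+00,  2.64532830e-05,
        1.47599028e+00, -1.18955096e-01]), 'dq': array([ 0.00043678, -0.00126904,  0.00033081,  0.00100972, -0.00062374,
       -0.00044876]), 'effort': array([-9.01388885e-04, -3.93688095e+01, -3.70180035e+01, -2.25713234e-04,
        7.05724378e-03,  1.37124283e-05]), 'tool_pos': array([ 0.16832027, -0.60130525,  0.24904353]), 'tool_rot': array([-3.11035935e+00, -4.26854169e-01,  1.55767049e-05]), 'contact_force': array([-1.37918135,  0.03054411,  1.03856013]), 'wrist_torque': array([ 0.08575486, -0.00140706, -0.0224301 ]), 'grip_force': 0.0, 'opening': 0.0856434820624619}
scene {'fx': 418.760085032743, 'fy': 418.760085032743, 'cx': 314.0448812313339, 'cy': 195.1048037019405, 'rvec': array([ 1.28100318, -2.29507889,  0.93240662]), 'tvec': array([0.27665445, 0.40230418, 1.21065067])}
top {'fx': 367.7494212392952, 'fy': 367.7494212392952, 'cx': 320.5296458839139, 'cy': 202.02436370971114, 'rvec': array([ 2.14272963, -2.11906383,  0.19304693]), 'tvec': array([-0.00262818,  0.54617755,  1.11588649])}
```

View pics/scene0.png

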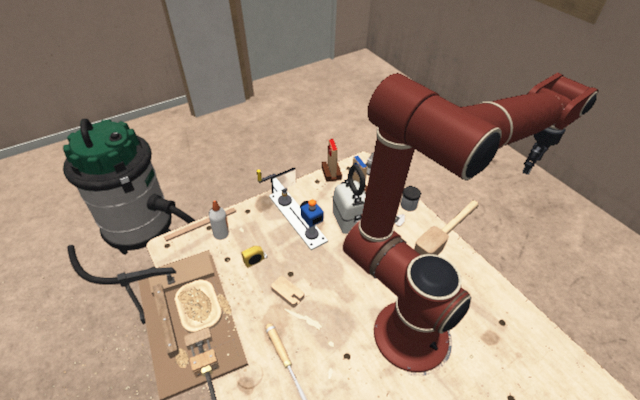

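View pics/top0.png

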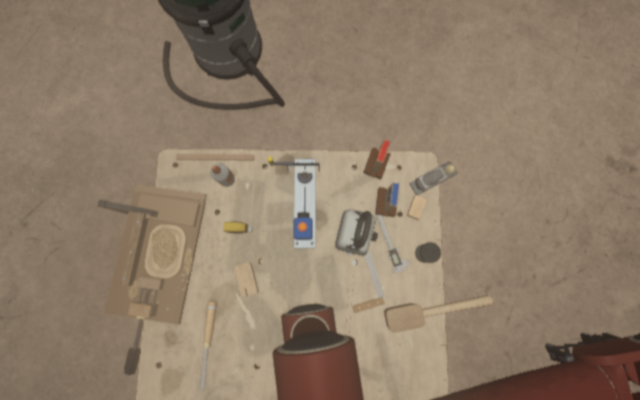

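The scene view shows the orange plunger at about (312,203), the pin at (259,174) and the red strip at (333,145). In the top view the plunger is at (302,228), the yellow pin at (270,160), the red strip at (384,150) and the blue strip at (394,194). Next I'll locate them by colour masks and rays.

```bash
cat > h.py <<'E'
import cv2,numpy as np
def mask(img,lo,hi,box):
    h=cv2.cvtColor(img,cv2.COLOR_RGB2HSV);m=cv2.inRange(h,np.array(lo),np.array(hi))
    z=np.zeros_like(m);x0,y0,x1,y1=box;z[y0:y1,x0:x1]=m[y0:y1,x0:x1];return z
def cen(m):
    n,l,s,c=cv2.connectedComponentsWithStats(m)
    if n<2:return None
    i=1+np.argmax(s[1:,4]);return c[i],s[i]
def ray(r,p):
    R,_=cv2.Rodrigues(r["rvec"]);o=-R.T@r["tvec"]
    return o,R.T@np.array([(p[0]-r["cx"])/r["fx"],(p[1]-r["cy"])/r["fy"],1])
def onz(r,p,z):
    o,d=ray(r,p);return o+d*(z-o[2])/d[2]
def tri(a,b):
    (o1,d1),(o2,d2)=a,b
    d1=d1/np.linalg.norm(d1);d2=d2/np.linalg.norm(d2)
    s=np.linalg.lstsq(np.c_[d1,-d2],o2-o1,rcond=None)[0]
    A=o1+s[0]*d1;B=o2+s[1]*d2;return (A+B)/2,np.linalg.norm(A-B)
E
python3 - <<'E'
import pickle;from h import *
d=pickle.load(open("d0.pkl","rb"))
S={"plunger":((5,150,120),(18,255,255),(300,195,325,215),(290,215,315,240),.181),
"pin":((20,100,90),(35,255,255),(250,165,270,185),(262,152,277,168),.205),
"red":((0,170,110),(8,255,255),(322,135,342,160),(370,138,395,165),.15),
"blue":((105,120,60),(125,255,255),(350,150,372,172),(385,180,402,210),.15),
"cambody":((100,120,40),(125,255,255),(295,195,330,230),(288,210,320,245),.17)}
for k,(lo,hi,b1,b2,z) in S.items():
    a=cen(mask(d["scene"]["img"],lo,hi,b1));b=cen(mask(d["top"]["img"],lo,hi,b2))
    print(k,a,b)
    if a and b: 
        print("  tri",tri(ray(d["scene"],a[0]),ray(d["top"],b[0])),"onz",onz(d["scene"],a[0],z),onz(d["top"],b[0],z))
t=d["top"]["img"][:,:,::-1]; s=d["scene"]["img"][:,:,::-1]
c=np.hstack([cv2.resize(t[140:260,255:415],None,fx=2.5,fy=2.5,interpolation=2),cv2.resize(s[130:250,240:400],None,fx=2.5,fy=2.5,interpolation=2)])
cv2.imwrite("pics/crop0.png",c)
E
```

```text
plunger (array([311.65789474, 202.34210526]), array([308, 200,   8,   6,  38], dtype=int32)) (array([302.13888889, 226.38888889]), array([299, 224,   7,   6,  36], dtype=int32))
  tri (array([0.45435945, 0.05432443, 0.1722785 ]), np.float64(0.00020182944172898742)) onz [0.44746204 0.05857007 0.181     ] [0.45346143 0.0539996  0.181     ]
pin (array([258.67391304, 174.41304348]), array([256, 169,   6,  13,  46], dtype=int32)) (array([270.16666667, 159.8       ]), array([268, 157,   5,   7,  30], dtype=int32))
  tri (array([0.64027895, 0.14721223, 0.18954934]), np.float64(0.001466850439377694)) onz [0.62434021 0.153043   0.205     ] [0.63617808 0.1456301  0.205     ]
red (array([332.62790698, 144.3255814 ]), array([329, 139,   8,  11,  43], dtype=int32)) (array([383.8125, 149.0625]), array([381, 143,   7,  15,  32], dtype=int32))
  tri (array([ 0.69157087, -0.18450323,  0.14180643]), np.float64(0.0024504447537091645)) onz [ 0.68257215 -0.17950571  0.15      ] [ 0.68964037 -0.18208598  0.15      ]
blue (array([360.04545455, 161.45454545]), array([355, 156,  11,  11,  44], dtype=int32)) None
cambody (array([310.44876325, 213.36749117]), array([301, 203,  22,  24, 283], dtype=int32)) None
```

View pics/crop0.png

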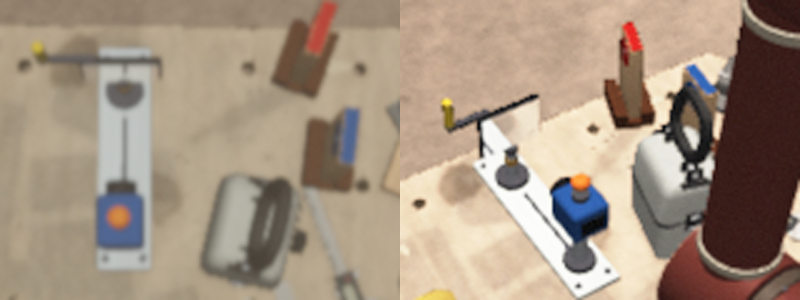

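The crop confirms the layout: the camera looks along +x at the mirror and the pin is on the +y side. The red board lies beyond the blue one to the right (−y). The estimates are consistent with the sizes given: plunger (0.454, 0.054), pin (0.640, 0.147, 0.19) and red strip (0.69, −0.184). I'm moving in now.

{"name": "servo_tool", "arguments": {
  "increments": [
    [[8.5, 3.1, -3.9, -1], [8.5, 6.2, -7.8, -2]]
  ]
}}

```text
invalid input
```

{"name": "servo_tool", "arguments": {
  "increments": [
    [[8.5, 3, -3.8, -1, 0], [8.5, 6, -7.6, -2, 0], [8.5, 9, -11.4, -3, 0], [8.5, 12, -15.2, -4, 0], [8.5, 15, -19, -5, 0]]
  ]
}}

```text
t: 0.6
tool_pos: [0.2619, -0.3765, 0.3]
tool_rot: [-3.112, -0.426, 0.0]
contact_force: [1.4, 0.3, 1.0]
opening: 0.085
grip_force: 0.0
```

{"name": "servo_tool", "arguments": {
  "increments": [
    [[8.5, 3, -3.5, 0, 0], [8.5, 6, -7, 0, 0], [8.5, 9, -10.5, 0, 0], [8.5, 12, -14, 0, 0], [8.5, 15, -17.5, 0, 0]]
  ]
}}

```text
t: 1.1
tool_pos: [0.3591, -0.1677, 0.3]
tool_rot: [3.112, 0.426, 0.0]
contact_force: [1.5, 0.4, -0.4]
opening: 0.0852
grip_force: 0.0
```

{"name": "servo_tool", "arguments": {
  "increments": [
    [[8.5, 3, -3.5, 0, 0], [8.5, 6, -7, 0, 0], [8.5, 9, -10.5, 0, 0], [8.5, 13, -14, 0, 0], [8.5, 14, -15.5, 0, 0]]
  ]
}}

```text
t: 1.6
tool_pos: [0.4528, 0.0206, 0.2997]
tool_rot: [-3.111, -0.433, 0.001]
contact_force: [-0.9, 0.4, 0.0]
opening: 0.0849
grip_force: 0.0
```

```bash
cat >> h.py <<'E'
def wray(r,o,p):
    v=np.array([p[0]-r["cx"],p[1]-r["cy"]]);n=np.linalg.norm(v)+1e-9;th=n/r["fx"]
    c=np.r_[v/n*np.sin(th),np.cos(th)];M=np.array(r["mount"])
    R,_=cv2.Rodrigues(np.array(o["tool_rot"]))
    return o["tool_pos"]+R@M[:3,3],R@M[:3,:3]@c
def wproj(r,o,P):
    M=np.array(r["mount"]);R,_=cv2.Rodrigues(np.array(o["tool_rot"]))
    c=M[:3,:3].T@(R.T@(np.array(P)-o["tool_pos"])-M[:3,3])
    n=np.hypot(c[0],c[1]);th=np.arctan2(n,c[2]);return np.array([r["cx"],r["cy"]])+c[:2]/n*th*r["fx"]
def shoot(name):
    from station import ctrl;import pickle
    o=ctrl.get_obs();r=ctrl.get_image("wrist");pickle.dump((o,r),open(name+".pkl","wb"))
    cv2.imwrite(f"pics/{name}.png",r["img"][:,:,::-1]);return o,r
def atz(rd,z):
    o,d=rd;return o+d*(z-o[2])/d[2]
E
python3 - <<'E'
from h import *
o,r=shoot("w1");print(o["t"],o["tool_pos"],o["tool_rot"],o["q"],{k:v for k,v in r.items() if k!="img"})
for n,P in dict(plunger=(.454,.054,.181),pin=(.64,.147,.189),red=(.69,-.184,.142),hinge=(.64,.057,.17)).items():print(n,wproj(r,o,P))
E
```

```text
1.6 [0.45280849 0.02057721 0.2996901 ] [-3.11061860e+00 -4.32915332e-01  8.34709063e-04] [-1.19505619e-01 -3.99851761e-01  1.92957374e+00  8.25656993e-04
  1.61263789e+00  1.17475467e+00] {'fx': 309.70691628693146, 'fy': 309.70691628693146, 'cx': 315.9704702039762, 'cy': 197.4829108181844, 'mount': array([[ 5.53486649e-04, -9.53781789e-01, -3.00499572e-01,
         7.60072736e-02],
       [ 9.99999323e-01,  8.35506199e-04, -8.09998902e-04,
        -1.74349469e-04],
       [ 1.02363146e-03, -3.00498920e-01,  9.53781606e-01,
        -1.22449430e-01],
       [ 0.00000000e+00,  0.00000000e+00,  0.00000000e+00,
         1.00000000e+00]])}
plunger [277.36245653 185.34589454]
pin [228.03477068 -57.07541378]
red [554.05607967  37.90369114]
hinge [336.4206636  -28.36665437]
```

View pics/w1.png

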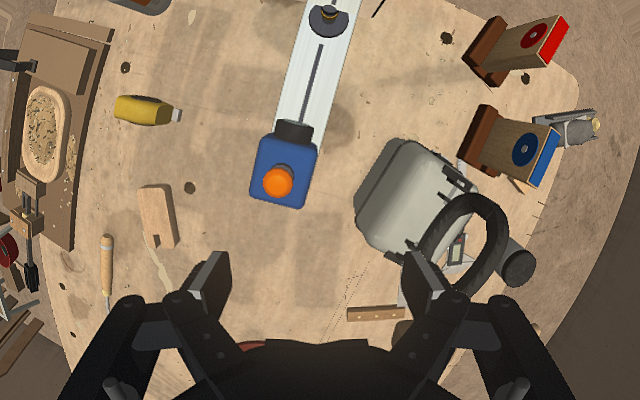

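The wrist view shows the plunger at (277,183), the red disc at about (535,36), the blue disc at (525,148) and the mirror post at (328,20).

```bash
python3 - <<'E'
import pickle;from h import *
o,r=pickle.load(open("w1.pkl","rb"));im=r["img"]
p=cen(mask(im,(5,180,150),(20,255,255),(255,160,300,210)));print(p,"plunger@.178",atz(wray(r,o,p[0]),.178))
m=mask(im,(0,150,60),(9,255,255),(515,15,570,70))|mask(im,(172,150,60),(180,255,255),(515,15,570,70))
n,l,s,c=cv2.connectedComponentsWithStats(m);
for i in range(1,n):
  if s[i,4]>30:print(c[i],s[i],atz(wray(r,o,c[i]),.12),atz(wray(r,o,c[i]),.15))
# disc by circle: hull of component
b=mask(im,(100,130,30),(125,255,255),(240,115,325,215))
n,l,s,c=cv2.connectedComponentsWithStats(b);i=1+np.argmax(s[1:,4]);print(s[i])
cs,_=cv2.findContours((l==i).astype(np.uint8),0,2);q=cv2.minAreaRect(cs[0]);print(q,[atz(wray(r,o,x),.17).round(4) for x in cv2.boxPoints(q)])
for x in [(321,45),(303,122),(328,20)]:print(x,atz(wray(r,o,x),.015).round(4))
E
```

```text
(array([277.16566265, 182.55873494]), array([263, 169,  30,  29, 664], dtype=int32)) plunger@.178 [0.45535983 0.05488361 0.178     ]
[553.73255814  39.78737542] [539  16  30  48 602] [ 0.70020345 -0.20171451  0.12      ] [ 0.68290089 -0.17757406  0.15      ]
[533.65775401  35.40106952] [520  23  28  26 374] [ 0.68873032 -0.16987792  0.12      ] [ 0.67256706 -0.1488989   0.15      ]
[ 249  137   68   72 2338]
((281.7353210449219, 173.058837890625), (58.20854949951172, 60.876441955566406), 14.03624439239502) [array([0.4344, 0.0789, 0.17  ]), array([0.4875, 0.0781, 0.17  ]), array([0.4884, 0.0301, 0.17  ]), array([0.4355, 0.0282, 0.17  ])]
(321, 45) [0.6015 0.057  0.015 ]
(303, 122) [0.4969 0.0516 0.015 ]
(328, 20) [0.6374 0.0578 0.015 ]
```

{"name": "servo_tool", "arguments": {
  "increments": [
    [[0, 1.2, -3.2, 1, 0], [0, 1.2, -3.2, 4, 0], [0, 1.2, -3.2, 7.5, 0], [0, 1.2, -3.2, 7.5, 0], [0, 1.2, -3.2, 7.5, 0]]
  ],
  "newtons": 20
}}

```text
t: 2.15
tool_pos: [0.4545, 0.0511, 0.2251]
tool_rot: [-3.112, -0.426, 0.003]
contact_force: [1.0, -0.8, -0.3]
opening: 0.012
grip_force: 0.0
```

```bash
python3 - <<'E'
from h import *
o,r=shoot("w2");print(o)
p=cen(mask(r["img"],(5,180,120),(20,255,255),(150,0,500,400)));print(p,"plunger",atz(wray(r,o,p[0]),.178))
print(wproj(r,o,o["tool_pos"]+np.array([0,0,-.019])))
E
```

```text
{'t': 2.15, 'q': array([-5.08898308e-02, -3.50500687e-01,  2.01593036e+00, -1.13382124e-04,
        1.47781471e+00,  1.24763481e+00]), 'dq': array([-0.00074609, -0.01932544, -0.0534756 ,  0.00203408, -0.00290681,
        0.00308512]), 'effort': array([ 1.72388172e-01, -2.05446178e+01, -3.50539255e+01,  4.92713501e-03,
        4.19507618e-02, -2.33076651e-03]), 'tool_pos': array([0.4544744 , 0.05111863, 0.22507305]), 'tool_rot': array([-3.11232836e+00, -4.26353299e-01,  2.58210540e-03]), 'contact_force': array([ 1.02208634, -0.77565044, -0.25375853]), 'wrist_torque': array([ 0.01969091,  0.03964566, -0.02883132]), 'grip_force': 0.0, 'opening': 0.01197518294576039}
(array([310.56940981, 228.23690773]), array([ 290,  210,   41,   39, 1203], dtype=int32)) plunger [0.45675161 0.05542484 0.178     ]
[316.51741885 255.61394336]
```

View pics/w2.png

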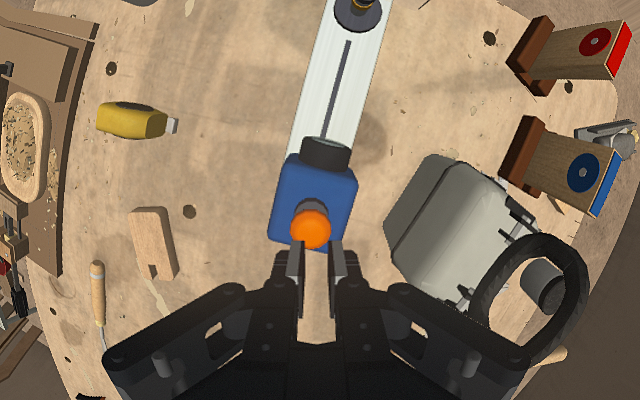

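The picture shows the head at (311,228), just ahead of the nearly closed fingertips. I'll shift a few mm and descend.

{"name": "servo_tool", "arguments": {
  "increments": [
    [[0, 0.2, -0.3, 0, 0], [0, 0.2, -0.3, 0.6, 0], [0, 0.2, -0.3, 1.2, 0], [0, 0.2, -0.3, 1.8, 0], [0, 0.2, -0.3, 1.8, 0]]
  ]
}}

```text
t: 2.7
tool_pos: [0.4553, 0.0549, 0.2059]
tool_rot: [-3.112, -0.427, 0.004]
contact_force: [-0.1, -0.4, -1.4]
opening: 0.0
grip_force: 0.0
```

{"name": "servo_tool", "arguments": {
  "increments": [
    [[0, 0, 0, 0.2, 0], [0, 0, 0, 0.5, 0], [0, 0, 0, 0.8, 0], [0, 0, 0, 1, 0], [0, 0, 0, 1, 0]]
  ]
}}

```text
t: 3.2
tool_pos: [0.4562, 0.0549, 0.1975]
tool_rot: [3.112, 0.427, 0.001]
contact_force: [-1.4, -0.5, 2.0]
opening: 0.0006
grip_force: 1.3
```

{"name": "servo_tool", "arguments": {
  "increments": [
    [[0, 0, 0, 0.2, 0], [0, 0, 0, 0.4, 0], [0, 0, 0, 0.6, 0], [0, 0, 0, 0.8, 0], [0, 0, 0, 0.8, 0]]
  ]
}}

```text
t: 3.7
tool_pos: [0.4562, 0.0549, 0.1894]
tool_rot: [3.112, 0.427, 0.001]
contact_force: [-2.1, -1.2, 4.8]
opening: -0.0
grip_force: 2.6
```

{"name": "servo_tool", "arguments": {
  "increments": [
    [[0, 0, 0, 0.1, 0], [0, 0, 0, 0.2, 0], [0, 0, 0, 0.2, 0]]
  ]
}}

```text
t: 4.0
tool_pos: [0.4563, 0.0549, 0.1878]
tool_rot: [3.112, 0.427, 0.001]
contact_force: [-1.2, -0.2, 5.8]
opening: -0.0002
grip_force: 2.9
```

Not clearly at the stop yet, so I'll press a little more until the force jumps.

{"name": "servo_tool", "arguments": {
  "increments": [
    [[0, 0, 0, 0.1, 0], [0, 0, 0, 0.2, 0], [0, 0, 0, 0.2, 0]]
  ]
}}

```text
t: 4.3
tool_pos: [0.4564, 0.0549, 0.1875]
tool_rot: [3.112, 0.427, 0.001]
contact_force: [-6.1, 0.6, 14.0]
opening: 0.0003
grip_force: 6.7
```

The plunger reached its stop (14 N at z = 0.1875). Now I'll rise straight up and go towards the pin.

{"name": "servo_tool", "arguments": {
  "increments": [
    [[0, 0, 0, -1, 0], [0, 0, 0, -3, 0], [0, 0, 0, -5, 0], [4, 0, 0, -8, 0], [8.5, 0, 0, -10, 0]]
  ]
}}

```text
t: 4.8
tool_pos: [0.4562, 0.0549, 0.2863]
tool_rot: [3.112, 0.427, 0.001]
contact_force: [0.7, -0.1, 0.3]
opening: 0.0282
grip_force: 0.0
```

{"name": "servo_tool", "arguments": {
  "increments": [
    [[8.5, 4, -0.7, 0, 0], [8.5, 8, -1.4, 0, 0], [8.5, 12, -2.1, 0, 0], [8.5, 16, -2.8, 0, 0], [8.5, 16, -2.8, 0, 0]]
  ]
}}

```text
t: 5.3
tool_pos: [0.6048, 0.1264, 0.2816]
tool_rot: [-3.111, -0.429, 0.006]
contact_force: [-0.7, -0.0, -0.2]
opening: 0.085
grip_force: 0.0
```

```bash
python3 - <<'E'
from h import *
o,r=shoot("w3");print(o["t"],o["tool_pos"],o["tool_rot"],o["contact_force"])
p=cen(mask(r["img"],(20,110,70),(35,255,255),(100,0,500,330)));print(p,"pin@.2",atz(wray(r,o,p[0]),.2))
print(wproj(r,o,(.638,.146,.2)))
E
```

```text
5.3 [0.60479581 0.12643326 0.2815609 ] [-3.11136725 -0.42935941  0.00643896] [-0.68313238 -0.02371014 -0.24714039]
(array([187.06033183, 237.42156863]), array([ 160,  212,   58,   43, 1326], dtype=int32)) pin@.2 [0.55739801 0.21701132 0.2       ]
[301.94670283 160.66581096]
```

View pics/w3.png

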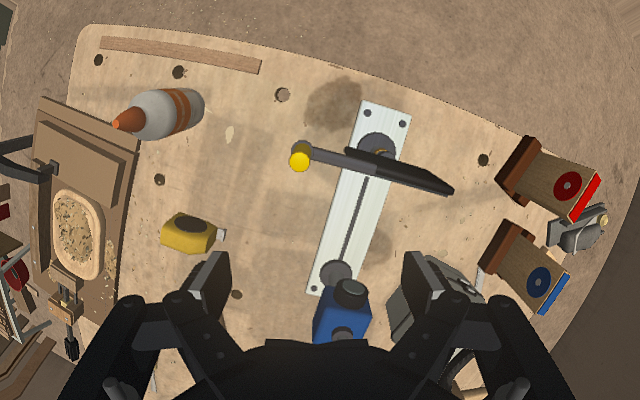

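The view shows the pin top at (300,161), the mirror's top edge running (345,150)–(450,190) and the red disc at (567,185). The mask had picked the tape measure instead, so I'll measure again with tighter boxes.

```bash
python3 - <<'E'
import pickle;from h import *
o,r=pickle.load(open("w3.pkl","rb"));im=r["img"]
m=mask(im,(20,150,140),(35,255,255),(280,140,320,175));p=cen(m);print(p)
ys,xs=np.nonzero(m);ce,rad=cv2.minEnclosingCircle(np.c_[xs,ys].astype(np.float32)[ys>152] if 0 else np.c_[xs,ys].astype(np.float32));print(ce,rad)
print("pin top",atz(wray(r,o,p[0]),.211),"mid",atz(wray(r,o,(300,161)),.211))
m=mask(im,(0,150,60),(9,255,255),(545,165,585,205))|mask(im,(172,150,60),(180,255,255),(545,165,585,205))
n,l,s,c=cv2.connectedComponentsWithStats(m)
for i in range(1,n):
  if s[i,4]>30:print("red",c[i],s[i],atz(wray(r,o,c[i]),.12))
o1,r1=pickle.load(open("w1.pkl","rb"))
b=c[1:][np.argmax([s[i,4]*(c[i][0]<575) for i in range(1,n)])]
print(tri(wray(r,o,b),wray(r1,o1,(533.7,35.4))))
o2,r2=pickle.load(open("w2.pkl","rb"))
p2=cen(mask(r2["img"],(0,150,60),(9,255,255),(575,20,611,62))|mask(r2["img"],(172,150,60),(180,255,255),(575,20,611,62)));print(p2,"red w2",atz(wray(r2,o2,p2[0]),.12))
for q in [(348,153),(450,191),(397,170)]:print("frame",atz(wray(r,o,q),.157))
for q in [(371,106),(404,118),(312,290),(345,296)]:print("rail",atz(wray(r,o,q),.012))
E
```

```text
(array([298.94277108, 161.43373494]), array([289, 152,  21,  20, 332], dtype=int32))
(299.0, 161.5) 10.30786418914795
pin top [0.6391936  0.14776874 0.211     ] mid [0.63964393 0.14719537 0.211     ]
red [567.33387889 185.88543372] [553 171  29  30 611] [ 0.68934456 -0.16959862  0.12      ]
red [581.42424242 199.71212121] [576 191   9  14  66] [ 0.68171551 -0.2086818   0.12      ]
(array([ 0.68936407, -0.17071437,  0.11895222]), np.float64(8.232105385446535e-05))
(array([594.84271523,  41.85430464]), array([579,  28,  32,  28, 604], dtype=int32)) red w2 [ 0.68847617 -0.16960825  0.12      ]
frame [0.64575345 0.11167502 0.157     ]
frame [0.64051817 0.01375927 0.157     ]
frame [0.64394218 0.06787222 0.157     ]
rail [0.69294566 0.08023423 0.012     ]
rail [0.69172415 0.034332   0.012     ]
rail [0.41420532 0.07987185 0.012     ]
rail [0.41655318 0.02779749 0.012     ]
```

Two views agree on the red marker at (0.689, −0.170, 0.119) and the pin at (0.6395, 0.1475). The hinge works out at about (0.6405, 0.057) and the rail yaw at about 0.7°. That gives a mirror angle of about 50.7° and a final pin position of about (0.570, 0.113). Next I'll move above the pin.

{"name": "servo_tool", "arguments": {
  "increments": [
    [[8.5, 2, -0.5, 0, 0], [8.5, 3.9, -1.1, 1, 0], [8.5, 3.9, -1.1, 3, 0], [8.5, 3.9, -1.1, 4, 0], [8.5, 3.9, -1.1, 4, 0]]
  ]
}}

```text
t: 5.85
tool_pos: [0.6353, 0.1455, 0.2427]
tool_rot: [-3.112, -0.427, 0.007]
contact_force: [0.1, 0.4, -0.5]
opening: 0.0849
grip_force: 0.0
```

{"name": "servo_tool", "arguments": {
  "increments": [
    [[8.5, 0, 0, 0, 0]]
  ]
}}

```text
t: 5.95
tool_pos: [0.6367, 0.1457, 0.2456]
tool_rot: [3.112, 0.427, -0.0]
contact_force: [-0.5, 0.1, 0.2]
opening: 0.0848
grip_force: 0.0
```

```bash
python3 - <<'E'
from h import *
o,r=shoot("w4");print(o["t"],o["tool_pos"],o["tool_rot"],o["q"],o["contact_force"])
c=wproj(r,o,(.6395,.1475,.211));x,y=c.astype(int);print(c)
p=cen(mask(r["img"],(20,150,120),(35,255,255),(x-40,y-40,x+40,y+30)));print(p,"pin",atz(wray(r,o,p[0]),.211))
E
```

```text
5.95 [0.63666966 0.14571643 0.24560142] [ 3.11244162e+00  4.26515908e-01 -8.57235410e-05] [ 1.11171248e-01  1.20793020e-01  1.54846547e+00 -6.46429928e-05
  1.47238714e+00  1.40959885e+00] [-0.48546873  0.11781004  0.22951282]
[314.77612739 237.38112768]
(array([314.03694581, 236.39655172]), array([303, 226,  23,  22, 406], dtype=int32)) pin [0.63997223 0.14805855 0.211     ]
```

{"name": "servo_tool", "arguments": {
  "increments": [
    [[8.5, 0.35, -0.1, 0.5, 0], [8.5, 0.35, -0.1, 2, 0], [8.5, 0.35, -0.1, 3.5, 0], [8.5, 0.35, -0.1, 5, 0], [8.5, 0.35, -0.1, 5, 0]]
  ]
}}

```text
t: 6.5
tool_pos: [0.6381, 0.1478, 0.1905]
tool_rot: [-3.112, -0.427, 0.011]
contact_force: [0.5, 0.6, -1.1]
opening: 0.0851
grip_force: 0.0
```

{"name": "servo_tool", "arguments": {
  "increments": [
    [[1, 0, 0, 0, 0], [1, 0, 0, 0, 0], [1, 0, 0, 0, 0], [1, 0, 0, 0, 0], [1, 0, 0, 0, 0]]
  ],
  "newtons": 40
}}

```text
t: 7.0
tool_pos: [0.6406, 0.148, 0.196]
tool_rot: [3.112, 0.427, 0.002]
contact_force: [-0.2, 0.3, 3.8]
opening: 0.0126
grip_force: 39.6
```

{"name": "servo_tool", "arguments": {
  "increments": [
    [[1, 0, 0, 0, 0], [1, 0, 0, 0, 0], [1, 0, 0, 0, 0]]
  ]
}}

```text
t: 7.3
tool_pos: [0.6407, 0.148, 0.196]
tool_rot: [3.112, 0.427, 0.002]
contact_force: [-1.1, -0.5, 3.7]
opening: 0.0128
grip_force: 39.1
```

Pin gripped at (0.6407, 0.148). Now I'll swing it along the arc in 5° rows, turning the tool with it.

{"name": "servo_tool", "arguments": {
  "increments": [
    [[1, -0.77, -0.17, 0, -5], [1, -1.55, -0.27, 0, -10], [1, -2.33, -0.31, 0, -15], [1, -3.11, -0.27, 0, -20], [1, -3.89, -0.17, 0, -25]]
  ]
}}

```text
t: 7.8
tool_pos: [0.6024, 0.1399, 0.1961]
tool_rot: [-2.943, -1.096, -0.003]
contact_force: [-0.0, 2.3, 3.3]
opening: 0.013
grip_force: 39.2
```

{"name": "servo_tool", "arguments": {
  "increments": [
    [[1, 0, 0, 0, 0], [1, 0, 0, 0, 0]]
  ]
}}

```text
t: 8.0
tool_pos: [0.6026, 0.1399, 0.1961]
tool_rot: [-2.946, -1.088, -0.002]
contact_force: [-1.1, 3.1, 4.7]
opening: 0.0126
grip_force: 39.4
```

{"name": "servo_tool", "arguments": {
  "increments": [
    [[1, -0.77, -0.17, 0, -5], [1, -1.55, -0.27, 0, -10], [1, -2.33, -0.31, 0, -15], [1, -3.11, -0.27, 0, -20], [1, -3.89, -0.17, 0, -25]]
  ]
}}

```text
t: 8.5
tool_pos: [0.5713, 0.1164, 0.196]
tool_rot: [-2.635, -1.704, -0.001]
contact_force: [-4.6, 5.0, 7.2]
opening: 0.0126
grip_force: 39.6
```

{"name": "servo_tool", "arguments": {
  "increments": [
    [[1, 0, 0, 0, 0], [1, 0, 0, 0, 0]]
  ]
}}

```text
t: 8.7
tool_pos: [0.5713, 0.1164, 0.196]
tool_rot: [-2.639, -1.699, -0.0]
contact_force: [-4.7, 4.7, 6.5]
opening: 0.0127
grip_force: 39.7
```

```bash
python3 - <<'E'
from h import *
from station import ctrl
o,r=shoot("w5");print(o)
t=ctrl.get_image("top");im=t["img"][:,:,::-1]
h=np.array([.641,.0575]);d=o["tool_pos"][:2]-h;print(np.linalg.norm(d),np.degrees(np.arctan2(d[1],d[0])))
cv2.imwrite("pics/v5.png",cv2.resize(r["img"][:,:,::-1],(640,400)))
E
```

```text
{'t': 8.7, 'q': array([ 0.07211482, -0.00648156,  1.76502573,  0.00297338,  1.38448711,
        0.49814892]), 'dq': array([ 0.00174046,  0.00570109, -0.00433734,  0.00118531,  0.00108917,
        0.00382288]), 'effort': array([ -3.75487804, -32.10264087, -34.11087513,  -1.43874161,
        -1.10110145,  -0.06967455]), 'tool_pos': array([0.57127801, 0.11642568, 0.19603828]), 'tool_rot': array([-2.63860051e+00, -1.69910552e+00, -2.18133688e-04]), 'contact_force': array([-4.68373798,  4.74445113,  6.54640598]), 'wrist_torque': array([ 0.81543584,  0.69921997, -0.08348443]), 'grip_force': 39.66770589351654, 'opening': 0.012657166385494405}
0.09128741530962566 139.79710963276747
```

View pics/v5.png

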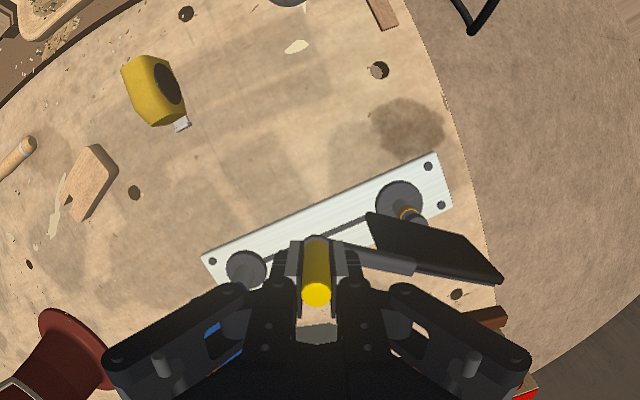

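The pin is held between the pads at (316,294), and the mirror has swung, with its back visible at (366–503, 212–283). The estimate is that it's about 1° short. I'll check the angle on the mirror's edges.

```bash
python3 - <<'E'
import pickle;from h import *
o,r=pickle.load(open("w5.pkl","rb"));im=r["img"]
o0,r0=pickle.load(open("w4.pkl","rb"))
m=mask(im,(20,170,190),(35,255,255),(295,275,335,315));p=cen(m);print(p,"pin",atz(wray(r,o,p[0]),.211))
a=im[195:300,350:510,::-1];b=r0["img"]
q=wproj(r0,o0,(.64,.06,.157));x,y=q.astype(int);print(q)
x0=max(0,x-80);y0=max(0,y-52);bb=b[y0:y0+105,x0:x0+160,::-1];print(x0,y0)
f=lambda i:cv2.convertScaleAbs(cv2.resize(i,None,fx=4.5,fy=4.5,interpolation=2),alpha=1.6,beta=15)
cv2.imwrite("pics/c5.png",f(a))
E
```

```text
(array([315.91500904, 294.47739602]), array([302, 283,  29,  24, 553], dtype=int32)) pin [0.57058941 0.11680646 0.211     ]
[423.66656312 233.56332954]
343 181
```

View pics/c5.png

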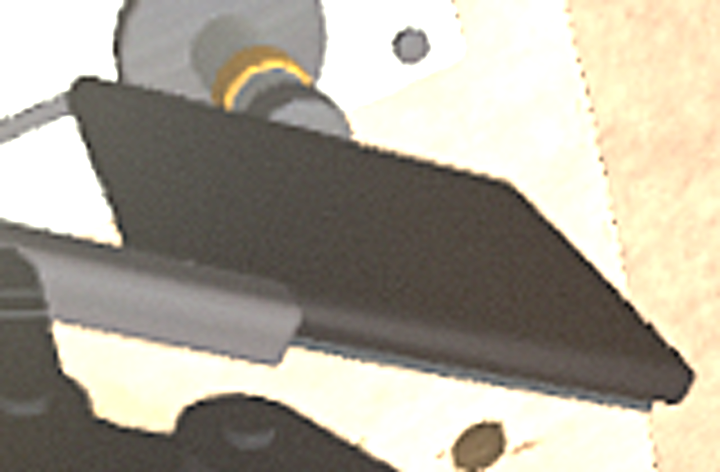

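The crop shows the mirror's lower back edge from (100,82) to (510,182) and the upper front edge from (300,343) to (650,405). Both edges are level, so casting their ends onto any plane gives the mirror's heading.

```bash
python3 - <<'E'
import pickle;from h import *
o,r=pickle.load(open("w5.pkl","rb"));im=r["img"]
g=cv2.cvtColor(im,cv2.COLOR_RGB2GRAY).astype(float)
def edge(p,q,z):
    p=np.array(p)/4.5+[350,195];q=np.array(q)/4.5+[350,195]
    P=[]
    for x in np.linspace(p[0],q[0],40):
        y0=p[1]+(q[1]-p[1])*(x-p[0])/(q[0]-p[0]);ys=np.arange(y0-4,y0+4.01,.25)
        v=cv2.remap(g.astype(np.float32),np.full((1,len(ys)),x,np.float32),ys[None].astype(np.float32),1)[0]
        P.append((x,ys[np.argmax(abs(np.gradient(cv2.GaussianBlur(v[None],(5,1),1)[0])))]))
    W=np.array([atz(wray(r,o,a),z)[:2] for a in P]).astype(np.float32)
    l=cv2.fitLine(W,cv2.DIST_HUBER,0,.01,.01).ravel();a=np.degrees(np.arctan2(l[1],l[0]))%180
    print(a,l[2:],W[0],W[-1])
edge((110,85),(210,108),.081);edge((110,85),(500,180),.081);edge((360,145),(500,180),.081);edge((310,344),(640,403),.16)
E
```

```text
142.29189 [0.6173491  0.08119876] [0.6097287  0.08709008] [0.6253196  0.07410914]
140.70718 [0.64228094 0.06077448] [0.6097287  0.08709008] [0.6767668  0.03307176]
140.48828 [0.66338444 0.04346303] [0.65055114 0.0537567 ] [0.6767668  0.03307176]
140.71732 [0.64159405 0.05220541] [0.6193453  0.07071878] [0.66619    0.03164567]
```

The mirror is at about 140.7° and the target is 141.4°. I'll nudge it 0.9°.

{"name": "servo_tool", "arguments": {
  "increments": [
    [[1, -0.07, -0.02, 0, -0.4], [1, -0.14, -0.03, 0, -0.9], [1, -0.14, -0.03, 0, -0.9], [1, -0.14, -0.03, 0, -0.9], [1, -0.14, -0.03, 0, -0.9]]
  ]
}}

```text
t: 9.3
tool_pos: [0.5705, 0.1154, 0.1961]
tool_rot: [-2.625, -1.72, 0.0]
contact_force: [-5.5, 5.6, 6.8]
opening: 0.0128
grip_force: 39.7
```

```bash
python3 - <<'E'
from h import *
o,r=shoot("w6");print(o["t"],o["tool_pos"],o["tool_rot"],o["contact_force"],o["grip_force"])
im=r["img"];g=cv2.cvtColor(im,cv2.COLOR_RGB2GRAY).astype(np.float32)
ro,rr=None,None
import pickle;o5,r5=pickle.load(open("w5.pkl","rb"))
def edge(p,q,z):
    # carry the old edge into the new image through the world points
    p,q=[wproj(r,o,atz(wray(r5,o5,np.array(a)/4.5+[350,195]),z)) for a in(p,q)]
    P=[]
    for x in np.linspace(p[0],q[0],40):
        y0=p[1]+(q[1]-p[1])*(x-p[0])/(q[0]-p[0]);ys=np.arange(y0-4,y0+4.01,.25)
        v=cv2.remap(g,np.full((1,len(ys)),x,np.float32),ys[None].astype(np.float32),1)[0]
        P.append((x,ys[np.argmax(abs(np.gradient(cv2.GaussianBlur(v[None],(5,1),1)[0])))]))
    W=np.array([atz(wray(r,o,a),z)[:2] for a in P]).astype(np.float32)
    l=cv2.fitLine(W,cv2.DIST_HUBER,0,.01,.01).ravel();print(np.degrees(np.arctan2(l[1],l[0]))%180)
edge((110,85),(500,180),.081);edge((360,145),(500,180),.081);edge((310,344),(640,403),.16)
E
```

```text
9.3 [0.57049051 0.11544116 0.19605266] [-2.62488455e+00 -1.71996925e+00  3.34857548e-05] [-5.51270257  5.63407694  6.75478982] 39.7465842962265
141.22533
140.87567
141.43835
```

The heading is now about 141.3°, matching the target of 141.4°, and the grip is steady. Handing in.

```bash
python3 -c "
from station import ctrl
print(ctrl.finish_job())"
```

```text
the job is handed in; nothing more can be done
None
```

I pressed the plunger to its stop and released it, then swung the mirror to about 50.6° by its pin (estimated target 50.7°, so the red marker should be centred within a few mm), and handed in at 9.3 s still holding it; no verdict came back, and I did not separately check the plunger's rise or the loose items.

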